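Vent the vacuum desiccator and crack its stuck lid

ROBOT

A 6-joint arm with a two-finger parallel gripper is mounted at the origin on a cart in front of the work surface, level with it; the furniture and walls round the work are solid. World frame = base frame: x ahead of the robot, y to its left, z up, the work surface at z = 0. Lengths are in m, angles in rad, forces in N, time in s.
With the tool pointing down it reaches from about 0.35 to 0.775 m from the base axis. Payload 7.3 kg.
Tool frame: the origin (TCP) lies on the centre line of the jaws, within the pads' length; the fingertips stand 17 mm ahead of it and the grasp point (between the pads) lies 2 mm behind it (robot.tip_extent is the distance from the TCP to the fingertips, in m); z points along the fingers, y is the line along which they close (so a half turn about z gives the same grasp; the last joint's range is limited). The gripper opens to 92 mm and grips with 3 to 60 N. Pads are 19 mm wide; open, the fingers measure 130 mm over their backs; the gripper's body (75 mm by 190 mm) begins 47 mm behind the grasp point.
Start: joints at [-1.299, 0.342, 1.524, -0, 1.275, -0.146], TCP at [0.213, -0.48, 0.212] pointing down, gripper open.
Joint ranges: [-2.53, 2.53], [-0.77, 2.02], [0.04, 2.7], [-1, 4.14], [0.28, 2.66], [-3.11, 3.11]. Speed limits (rad/s): [2.57, 2.57, 3.14, 3.14, 3.14, 3.14].

INTERFACE

Orientations are given as [roll, pitch, yaw] about the fixed x, y, z axes, in that order (R = Rz(yaw) Ry(pitch) Rx(roll)).
In Python, from cell import robot gives the robot as it stands.
- The arm moves only by the tool step_arm, never from a script. Its argument "motion" is a list of rows, each a list of 2 entries, a list of its own where there are three numbers: the shift along the tool's x, y, z in units of 60 mm (1.0 is 60 mm), then the turn about the tool's z in rad. In form: [[[x, y, z], spin], ...]. A call has 1 to 10 rows; each row is the pose to reach, as a shift and turn from the pose commanded when the call began, along the tool's axes at that moment; what a row does not reach only later rows make up. A row lasts 1/8 s, in which the tool goes at most 62.5 mm and 10.7 degrees, less where a joint would pass 70% of its speed; a pose out of reach is approached as far as the arm can. A call with a gripper value outside its range is refused whole. "hand" is the closure in counts, from 0 (fully open) to 255 (shut), set as the call begins (left out, the last holds). The fingers move at their own pace and stop on an object; "squeeze" is the grip in N (left out, the last holds). Time passes only in rows, so rows that repeat a pose let the fingers close. It gives the time, the measured TCP pose, the force, the opening and the grip force at its end, in the units of the state.
- robot.observe(): the state, without advancing time (a new reading comes with each control period).
- robot.read_camera(name): name is "side" or "top"; returns a dict with "pixels" (480x640x3 uint8, red, green, blue), "intrinsics" (3x3 intrinsics, pixels), "xyz" and "rotation" of the camera in the world. Camera axes: x right, y up, looking along -z (the intrinsics and any distortion apply to the point x, -y, -z); pixel columns grow to the right and rows downward; lengths in m; the calibration is good to about 2 mm. A picture is of the moment at which its call begins. There is no depth.
- robot.hand_in(): hands the job in; it is judged then, once.
The state is a dict: "time": time; "qpos": joint angles; "qvel": joint speeds; "joint_efforts": joint torques, N m; "tool_pos": TCP position; "tool_rot": TCP orientation; "contact_force": force on the tool from outside, world axes, zero at the start; "torque": the same for the moment, N m; "opening": finger opening in m; "grip_force": force on a finger pad.
Only numpy, scipy, OpenCV 4.12 (cv2) and the standard library are available. Lean on these libraries where they do the work, as an engineer would, in place of code of your own. Each camera call takes 0.05 s, during which the arm holds its last target. There are 200 camera calls.

TASK

The seeds in the vacuum desiccator are dry. Let the air in by turning the vent lever a quarter turn, from across the hose spout until it lies fully in line with it; then pull the lid straight up by its knob until the sticky O-ring lets go, and hold it level and centred about 2 cm above its seat, so that the chamber airs while the lid still shields the open dish. Do not take the lid right off, leave the dish inside and the jar and beaker beside it undisturbed, and finish while still holding the lid up: do not put it back or let go.

Things in the scene. Friction and masses are not known exactly. Their poses are not given: they have to be found in the camera images.
- desiccator: round vacuum desiccator, fixed to the table: white plastic bowl 142 mm across its flange, 90 mm high, inner width 120 mm, black O-ring round the flange. Origin on the table under its centre, z up. Its hose branch with the vent stopcock sticks out along its own +y axis: tube 15 mm thick at height 62 mm, valve body 26 mm thick at 130 mm from the centre (44 to 86 mm high), hose spout ending at 170 mm
- seat (a point): centre of the flange's top, on which the lid sits, 90 mm above the table; axes as the desiccator's
- vent_axis (a point): point on the vertical axis of the vent lever, 130 mm along +y from the desiccator's centre, 94 mm above the table, at mid height of the lever; axes as the desiccator's
- spout_end (a point): open end of the hose spout, 170 mm along +y from the desiccator's centre, 62 mm above the table; axes as the desiccator's
- vent (a joint): angle of the black vent lever on its vertical axis: 0 = closed stop, lever pointing along the desiccator's -x, across the spout; grows clockwise seen from above to pi/2 = open stop, lever pointing along the desiccator's +y, over the spout. Friction about 0.06 N m; it stays where it is left. While it is less than about 1.0 rad open, the vacuum holds the lid down and no pull will lift it
- lever_grip (a point): place to take the lever: mid width and mid height, 40 mm from the vent axis, 94 mm above the table; its own -x points outward along the lever. The lever is a bar 10 mm wide and 14 mm high (87 to 101 mm above the table), ending 54 mm from the axis, with a round hub 22 mm wide; free below it down to the table except over the spout (top of the spout 71 mm)
- lid: loose lid of clear to milky plastic, 164 mm across, about 0.28 kg, flat dome, skirt reaching 13 mm below the seat and snapped over the O-ring. Origin on its axis in the plane that rests on the flange, z up. With the vent open it takes a straight pull of about 12 to 20 N over the first 5 mm, then snaps free and only its weight is left; the skirt clears the O-ring 13 mm above the seat
- knob (a point): centre of the lid knob's round grey head, 48 mm above the lid's origin (138 mm above the table when seated); head 34 mm in diameter and 20 mm high (lid z 38 to 58 mm) on a 21 mm neck, smooth plastic that wants a firm grip (30 to 50 N); the dome top below it is 23 mm above the lid's origin
- dish: open petri dish with seeds, 92 mm across, 16 mm high, loose on the white plate inside the desiccator, 38 mm above the table; origin under its centre
- jar: glass seed jar with screw cap, 62 mm wide, 105 mm high, loose on the table within 150 mm of the desiccator's centre (a like jar at the back of the table is not meant); origin under its centre
- beaker: empty glass beaker, 56 mm wide, 70 mm high, loose on the table within 150 mm of the desiccator's centre; origin under its centre
There are look-alikes about, which are no part of the job. There is more than one size of the lid; the one meant has the size given above.

How it is judged:
By the outcome, as a careful person would: the job done as asked, in the order asked, and still so for the second after the job is handed in, while the arm keeps its last pose, push and grip.
It also fails if it takes over 48 s, if anything falls off the work surface, if the arm or the gripper's body presses on something with over 40 N, if the wrist force passes 120 N, or if a joint passes its speed limit or range.

## Working session

There is one attempt and no reset: what is moved stays moved. The work goes in short steps, Python scripts to look and compute and a tool call to move; the robot and the scene stay as the last step left them, time stands still between calls to the robot, and variables do not carry over. Pictures are saved under pics/ and viewed, at most 10 in all, crops included, and the job is handed in when it is done.

Besides the shell and the picture viewer there is one more tool, called after "Emit:" as name(argument=value, ...) on one line, values as JSON. step_arm: Moves the arm, as the interface text tells. Its arguments: {"type":"object","properties":{"motion":{"type":"array"},"hand":{"type":"number"},"squeeze":{"type":"number"}},"required":["motion"]}

```bash
mkdir -p pics; python3 - <<'E'
from cell import robot
import cv2
for n in("top","side"):
    c=robot.read_camera(n); cv2.imwrite(f"pics/{n}0.png",c["pixels"][:,:,::-1]); print(n,c["intrinsics"],c["xyz"],c["rotation"],[k for k in c])
s=robot.observe();print(s)
E
```

```text
top [[515.99889567   0.         314.63840839]
 [  0.         515.99889567 242.07025104]
 [  0.           0.           1.        ]] [0.45530444 0.16204985 0.95024455] [ 0.1531618   0.00386924 -1.59779459] ['pixels', 'intrinsics', 'xyz', 'rotation']
side [[458.3879609    0.         316.73422508]
 [  0.         458.3879609  242.2823199 ]
 [  0.           0.           1.        ]] [0.97492397 0.06647953 0.88381968] [ 0.48386668 -0.00658131  1.34009899] ['pixels', 'intrinsics', 'xyz', 'rotation']
{'time': 0.1, 'qpos': array([-1.29895176e+00,  3.42621416e-01,  1.52492457e+00,  9.58250330e-06,
        1.27539613e+00, -1.46001905e-01]), 'qvel': array([ 0.00049383, -0.00255545, -0.00234828,  0.00078952, -0.00012769,
        0.00123839]), 'joint_efforts': array([ 2.11248647e-03, -4.32004094e+01, -2.44693172e+01,  7.19942339e-02,
        5.25995472e-02, -3.97578367e-05]), 'tool_pos': array([ 0.21295958, -0.47944833,  0.21102982]), 'tool_rot': array([-3.14025888e+00, -2.05391381e-04,  4.17843543e-01]), 'contact_force': array([-0.33867705, -0.85463519, -0.17802313]), 'torque': array([0.02257206, 0.0176551 , 0.00134464]), 'grip_force': 0.0, 'opening': 0.09175360986590742}
```

View pics/top0.png

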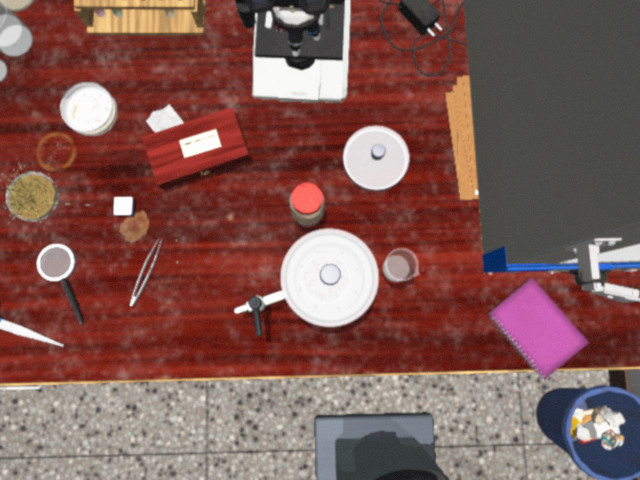

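View pics/side0.png

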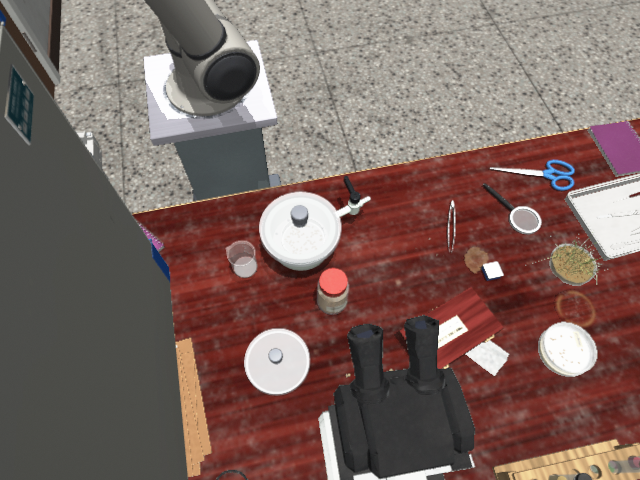

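The top view shows the desiccator at about (330,277), its knob at (330,274), the valve at (257,303) and the lever tip at (259,333). The jar is at (308,200), the beaker at (401,265), and the small look-alike lid at (376,158).

```bash
cat > h.py <<'E'
import numpy as np
from scipy.spatial.transform import Rotation as Ro
def ray(c,u,v,z):
    R=Ro.from_euler('xyz',c["rotation"]).as_matrix();K=c["intrinsics"]
    d=R@np.array([(u-K[0,2])/K[0,0],-(v-K[1,2])/K[1,1],-1]);p=np.array(c["xyz"])
    return (p+d*(z-p[2])/d[2])
def proj(c,P):
    R=Ro.from_euler('xyz',c["rotation"]).as_matrix();K=c["intrinsics"]
    q=(np.atleast_2d(P)-c["xyz"])@R
    return np.c_[K[0,2]+K[0,0]*q[:,0]/-q[:,2],K[1,2]+K[1,1]*q[:,1]/q[:,2]]
E
python3 - <<'E'
from cell import robot
from h import *
import cv2
t=robot.read_camera("top");s=robot.read_camera("side")
for n,c,u,v,z in [("knob",t,330,273.5,.148),("knob",s,299.5,212,.148),("lidrim",t,330,277.5,.09),("valve",t,257,303,.101),("valve",s,354.5,204,.094),("tip",t,259,334,.094),("tip",s,348,179,.094),("spout",t,236,311,.062),("spout",s,369,200,.062),("jar",t,307,197,.105),("jar",s,333,281,.105),("beaker",t,401,265,.035),("cabcorner",t,487,270,.0),("cab.3",t,487,270,.3)]:
    print(n,ray(c,u,v,z).round(4))
for c,n,(x0,y0,x1,y1) in [(t,"t",(220,180,440,350)),(s,"s",(215,160,415,320))]:
    im=c["pixels"][y0:y1,x0:x1,::-1]; cv2.imwrite(f"pics/{n}c.png",cv2.resize(im,None,fx=3.5,fy=3.5,interpolation=cv2.INTER_CUBIC))
print(robot.tip_extent)
E
```

```text
knob [0.529  0.1392 0.148 ]
knob [0.5297 0.1428 0.148 ]
lidrim [0.5276 0.1378 0.09  ]
valve [0.4882 0.2588 0.101 ]
valve [0.5036 0.2616 0.094 ]
tip [0.438  0.2568 0.094 ]
tip [0.4407 0.2647 0.094 ]
spout [0.4771 0.2992 0.062 ]
spout [0.4817 0.3023 0.062 ]
jar [0.6628 0.1726 0.105 ]
jar [0.6626 0.1758 0.105 ]
beaker [0.5511 0.0091 0.035 ]
cabcorner [ 0.5411 -0.1548  0.    ]
cab.3 [ 0.514  -0.0548  0.3   ]
0.017
```

View pics/tc.png

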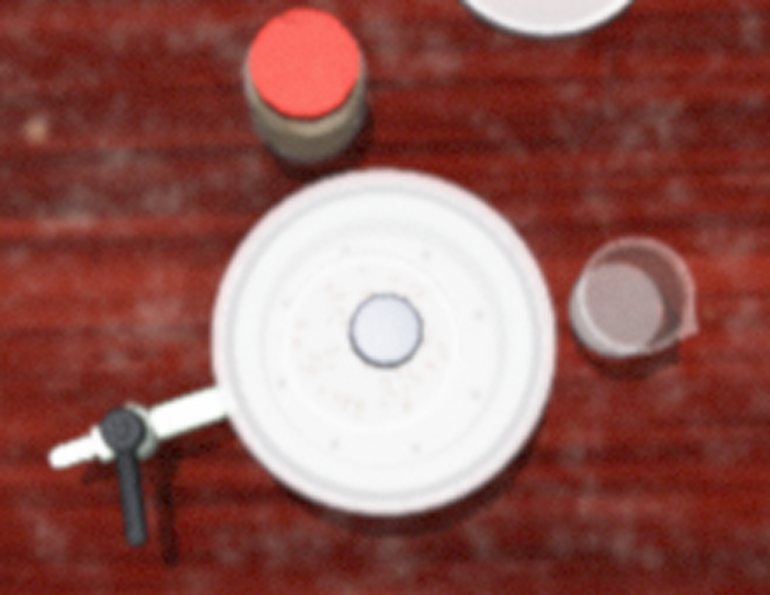

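View pics/sc.png

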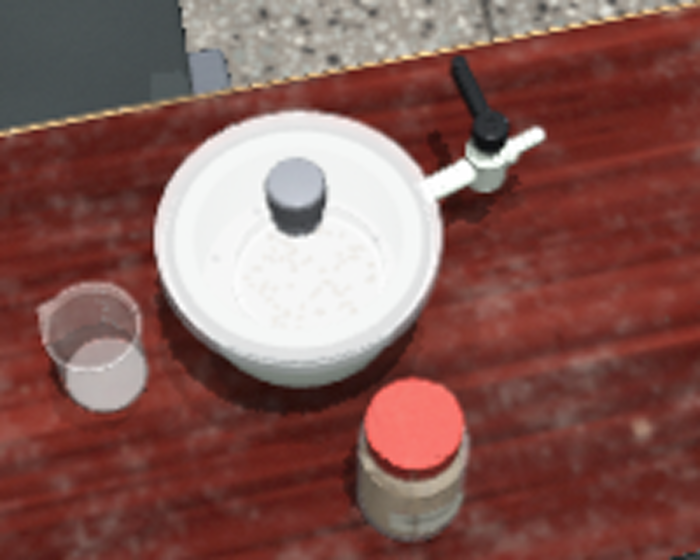

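The crops put the knob top at (330.3,274.3), the hub at (255.1,302.9) and the lever tip at (259.4,335.1) in the top view. In the side view the knob is at (299.6,211.4), the hub at (355.3,196.6) and the tip at (346.1,177.7). The lever points towards the robot, across the spout.

```bash
python3 - <<'E'
from cell import robot
from h import *
from scipy.optimize import least_squares
t=robot.read_camera("top");s=robot.read_camera("side")
def pts(p):
    x,y,a,b=p; d=np.array([np.cos(a),np.sin(a)]);l=np.array([np.cos(b),np.sin(b)]);o=np.array([x,y]);v=o+.13*d
    return np.array([[*o,.148],[*v,.101],[*(v+.053*l),.100],[*(o+.17*d),.064]])
T=np.array([[330.3,274.3],[255.1,302.9],[259.4,334.7],[235.2,311.1]]);S=np.array([[299.6,211.4],[355.3,196.6],[346.3,178],[369.2,198]])
def f(p):
    P=pts(p);return np.r_[(proj(t,P)-T).ravel(),(proj(s,P)-S).ravel()]
r=least_squares(f,[.529,.14,1.9,3.2],loss='soft_l1');p=r.x
print(p,f(p).round(1)); P=pts(p)
print("seat",p[:2],"vent",P[1],"lever cl ang deg",np.degrees(p[3]),"+y ang",np.degrees(p[2]),"-x ang",np.degrees(p[2])+90)
for w in (0,15,30,45,60,75,90): 
    a=np.radians(np.degrees(p[3])-w); print(w,(P[1][:2]+.04*np.array([np.cos(a),np.sin(a)])).round(4))
st=robot.observe();print(st['tool_pos'],Ro.from_euler('xyz',st['tool_rot']).as_matrix().round(3))
E
```

```text
[0.52806525 0.13959665 1.87133061 3.28042346] [-0.5 -0.2 -1.1 -0.7 -0.6 -0.  -1.  -0.4 -1.9  0.2 -1.3 -0.3 -2.4 -1.3
 -0.8 -0. ]
seat [0.52806525 0.13959665] vent [0.48958127 0.26376985 0.101     ] lever cl ang deg 187.95441929569157 +y ang 107.21934616536838 -x ang 197.2193461653684
0 [0.45   0.2582]
15 [0.4499 0.2687]
30 [0.4525 0.2788]
45 [0.4577 0.2879]
60 [0.465  0.2953]
75 [0.474  0.3006]
90 [0.484  0.3034]
[ 0.21301969 -0.47969449  0.21138829] [[ 0.914  0.406 -0.   ]
 [ 0.406 -0.914  0.   ]
 [ 0.    -0.    -1.   ]]
```

```bash
cat >> h.py <<'E'
def units(st,P,yaw=None,cmd=None):
    """tool-frame shift (units of 60 mm) and spin to bring the TCP to P, tool down"""
    R=Ro.from_euler('xyz',st['tool_rot']).as_matrix()
    o=[*((R.T@(np.array(P)-st['tool_pos']))/.06).round(3)]
    if yaw is not None: o.append(round(-(yaw-st['tool_rot'][2]),3))
    return [float(v) for v in o]
E
python3 - <<'E'
from cell import robot
from h import *
st=robot.observe()
for P in [(.33,-.2,.21),(.38,0,.21),(.45,.256,.21)]: print(units(st,P,np.radians(188)))
E
```

```text
[3.673, -3.469, 0.025, -2.863]
[5.788, -6.178, 0.027, -2.863]
[8.585, -9.604, 0.028, -2.863]
```

Emit:
step_arm(motion=[[[0.74, -0.7, 0], 0], [[1.47, -1.39, 0], 0], [[2.2, -2.08, 0], 0], [[2.94, -2.78, 0], 0], [[3.67, -3.47, 0], 0], [[4.2, -4.15, 0], 0], [[4.73, -4.82, 0], 0], [[5.26, -5.5, 0], 0], [[5.79, -6.18, 0], 0], [[5.79, -6.18, 0], 0]], hand=110, squeeze=25)

```text
time: 1.55
tool_pos: [0.3803, 0.003, 0.2117]
tool_rot: [-3.141, -0.0, 0.424]
contact_force: [0.2, -0.9, -0.3]
opening: 0.0523
grip_force: 0.0
```

Emit:
step_arm(motion=[[[0.5, -0.6, 0], -0.18], [[0.95, -1.15, 0], -0.36], [[1.4, -1.7, 0], -0.54], [[1.85, -2.3, 0], -0.72], [[2.3, -2.85, 0], -0.9], [[2.8, -3.42, 0], -1.08], [[2.8, -3.42, 0], -1.26], [[2.8, -3.42, 0], -1.44], [[2.8, -3.42, 0], -1.62], [[2.8, -3.42, 0], -1.62]])

```text
time: 2.8
tool_pos: [0.4509, 0.2547, 0.2115]
tool_rot: [-3.141, 0.0, 2.035]
contact_force: [-0.0, -1.2, 0.4]
opening: 0.0522
grip_force: 0.0
```

```bash
python3 - <<'E'
from cell import robot
from h import *
st=robot.observe();print(st)
print(units(st,(.45,.258,.21),np.radians(188)))
E
```

```text
{'time': 2.8, 'qpos': array([ 3.66334395e-01,  3.29246047e-01,  1.54346811e+00, -4.00619804e-04,
        1.26917412e+00, -9.77615379e-02]), 'qvel': array([ 0.00409288, -0.00118073, -0.00099321,  0.00135109,  0.00060662,
        0.08651623]), 'joint_efforts': array([  0.12718205, -42.34366536, -24.36034977,   0.06875534,
         0.05880887,  -1.05584119]), 'tool_pos': array([0.45086909, 0.25467003, 0.21145774]), 'tool_rot': array([-3.14126108e+00,  3.51815533e-04,  2.03501139e+00]), 'contact_force': array([-0.02635544, -1.18507576,  0.36729172]), 'torque': array([ 0.00906263, -0.07433258, -0.01590794]), 'grip_force': 0.0, 'opening': 0.052232510949940365}
[0.056, 0.012, 0.024, -1.246]
```

Emit:
step_arm(motion=[[[0.06, 0.01, 0], -0.18], [[0.06, 0.01, 0], -0.36], [[0.06, 0.01, 0], -0.54], [[0.06, 0.01, 0], -0.72], [[0.06, 0.01, 0], -0.9], [[0.06, 0.01, 0], -1.08], [[0.06, 0.01, 0], -1.24], [[0.06, 0.01, 0.8], -1.24], [[0.06, 0.01, 1.0], -1.24], [[0.06, 0.01, 1.0], -1.24]])

```text
time: 4.05
tool_pos: [0.4493, 0.2588, 0.1514]
tool_rot: [-3.141, -0.001, -3.008]
contact_force: [-0.9, 1.0, 0.4]
opening: 0.0524
grip_force: 0.0
```

```bash
python3 - <<'E'
from cell import robot
from h import *
import cv2
t=robot.read_camera("top");s=robot.read_camera("side")
a=t["pixels"][230:370,195:345,::-1];b=s["pixels"][120:260,275:425,::-1]
cv2.imwrite("pics/a1.png",cv2.resize(np.hstack([a,b]),None,fx=2.6,fy=2.6,interpolation=cv2.INTER_CUBIC))
st=robot.observe();print(st['tool_pos'],st['tool_rot'])
E
```

```text
[0.45023551 0.25932496 0.15285568] [ 3.14125719e+00  1.94536086e-03 -3.00670330e+00]
```

View pics/a1.png

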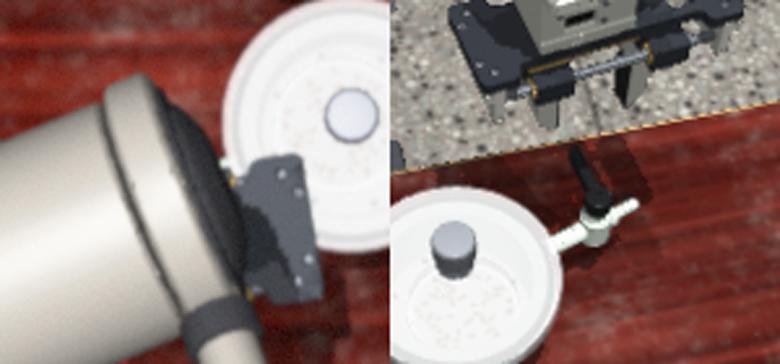

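The fingers straddle the lever in the side view, with its tip at about (575,150) in the composite. I'll lower the gripper and close it.

Emit:
step_arm(motion=[[[0, 0, 0.3], 0], [[0, 0, 0.6], 0], [[0, 0, 0.8], 0], [[0, 0, 0.91], 0], [[0, 0, 0.91], 0]])

```text
time: 4.78
tool_pos: [0.4494, 0.2592, 0.0971]
tool_rot: [-3.142, -0.0, -3.005]
contact_force: [0.1, 0.0, 0.1]
opening: 0.0521
grip_force: 0.0
```

Emit:
step_arm(motion=[[[0, 0, 0], 0], [[0, 0, 0], 0], [[0, 0, 0], 0], [[0, 0, 0], 0], [[0, 0, 0], 0], [[0, 0, 0], 0]], hand=255, squeeze=15)

```text
time: 5.52
tool_pos: [0.4493, 0.2592, 0.097]
tool_rot: [-3.142, -0.0, -3.005]
contact_force: [-1.1, -0.0, -0.3]
opening: 0.0008
grip_force: 0.0
```

```bash
python3 - <<'E'
from cell import robot
from h import *
import cv2
s=robot.read_camera("side")
b=s["pixels"][120:260,275:425,::-1]
cv2.imwrite("pics/a2.png",cv2.resize(b,None,fx=4.2,fy=4.2,interpolation=cv2.INTER_CUBIC))
st=robot.observe()
print((proj(s,[[*st['tool_pos'][:2],.08],[.49,.2638,.101]])-[275,120])*4.2)
E
```

```text
[[298.52344798 279.8330811 ]
 [332.05808535 321.04473022]]
```

View pics/a2.png

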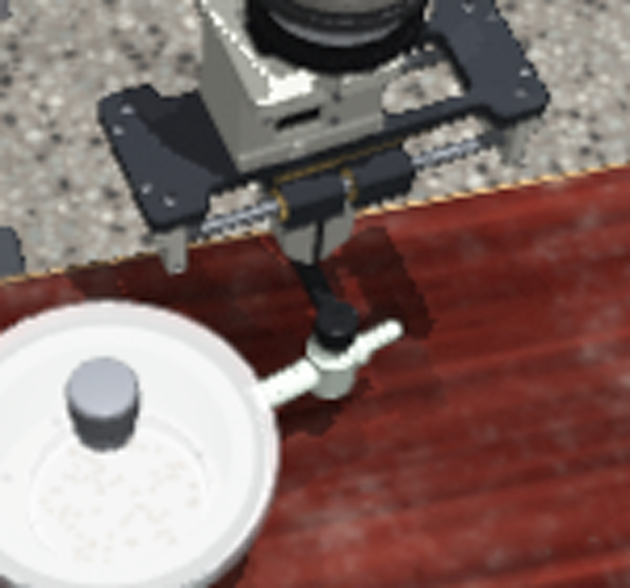

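```bash
python3 - <<'E'
from cell import robot
from h import *
s=robot.read_camera("side");t=robot.read_camera("top")
y=-3.005;tx=np.array([np.cos(y),np.sin(y),0]);ty=np.array([np.sin(y),-np.cos(y),0])
for off in(0,.01,.02):
  for e in(26,33,40):
    c=np.array([.4502,.2593,.1528-.017+off]);print(off,e,proj(s,[c+ty*e/1e3,c-ty*e/1e3]).round(1).tolist())
P=np.array([.4494,.2592,.08]);cr=lambda p:((proj(s,p)-[275,120])*4.2).round().tolist()
print(cr([P,P+[0,0,.01],P+[0,0,.02],P+[-.01,0,0],P+[0,.01,0]]))
v=np.array([.49,.2638,.094]);print(cr([v,v+[-.054,-.007,0]]))
E
```

```text
0 26 [[359.9, 167.4], [336.0, 174.8]]
0 33 [[363.1, 166.4], [332.8, 175.8]]
0 40 [[366.2, 165.4], [329.5, 176.9]]
0.01 26 [[360.3, 164.3], [336.2, 171.8]]
0.01 33 [[363.5, 163.3], [333.0, 172.8]]
0.01 40 [[366.7, 162.3], [329.7, 173.9]]
0.02 26 [[360.8, 161.2], [336.5, 168.7]]
0.02 33 [[364.0, 160.2], [333.2, 169.8]]
0.02 40 [[367.2, 159.2], [329.8, 170.8]]
[[299.0, 280.0], [300.0, 269.0], [301.0, 257.0], [294.0, 264.0], [318.0, 276.0]]
[[331.0, 329.0], [289.0, 243.0]]
```

```bash
python3 - <<'E'
from cell import robot
import cv2
s=robot.read_camera("side")["pixels"][158:208,325:392,::-1]
cv2.imwrite("pics/a3.png",cv2.resize(s,None,fx=11,fy=11,interpolation=cv2.INTER_LANCZOS4))
E
```

```text
(no output)
```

View pics/a3.png

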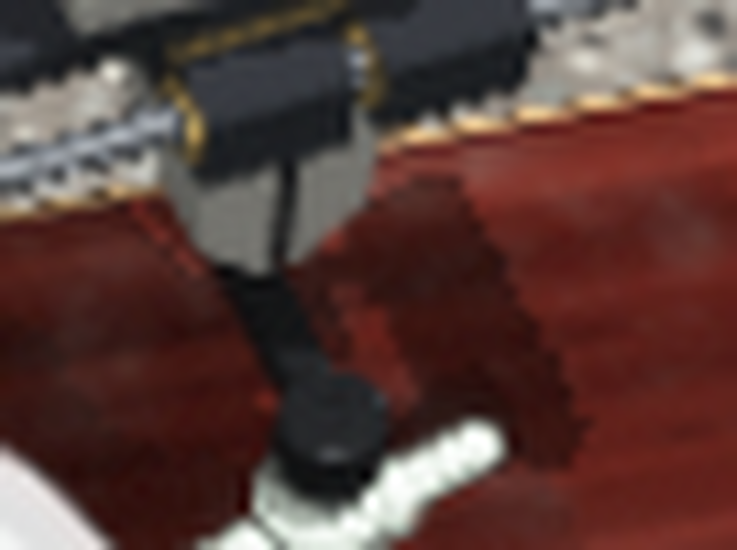

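The tips appear to be about 10–15 mm higher than the nominal pose, so the fingers closed above the lever. I'll reopen, go 15 mm lower and close again.

Emit:
step_arm(motion=[[[0, 0, 0], 0], [[0, 0, 0], 0], [[0, 0, 0], 0], [[0, 0, 0], 0], [[0, 0, 0], 0], [[0, 0, 0.08], 0], [[0, 0, 0.16], 0], [[0, 0, 0.24], 0], [[0, 0, 0.24], 0]], hand=110)

```text
time: 6.85
tool_pos: [0.449, 0.259, 0.082]
tool_rot: [-3.141, -0.001, -3.005]
contact_force: [1.3, 0.5, -0.3]
opening: 0.0519
grip_force: 0.0
```

Emit:
step_arm(motion=[[[0, 0, 0], 0], [[0, 0, 0], 0], [[0, 0, 0], 0], [[0, 0, 0], 0], [[0, 0, 0], 0], [[0, 0, 0], 0]], hand=255)

```text
time: 7.6
tool_pos: [0.4493, 0.2593, 0.0826]
tool_rot: [3.142, 0.0, -3.005]
contact_force: [-0.5, 0.0, 0.6]
opening: 0.0097
grip_force: 15.0
```

```bash
python3 - <<'E'
from cell import robot
import cv2
s=robot.read_camera("side")["pixels"][158:208,325:392,::-1]
cv2.imwrite("pics/a4.png",cv2.resize(s,None,fx=11,fy=11,interpolation=cv2.INTER_LANCZOS4))
E
```

```text
(no output)
```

The lever is gripped at 9.7 mm with 15 N. Next I'll follow the arc about the vent axis, radius 40 mm.

Emit:
step_arm(motion=[[[-0.008, 0.1, 0], 0.15], [[-0.03, 0.2, 0], 0.3], [[-0.067, 0.294, 0], 0.45], [[-0.118, 0.381, 0], 0.6], [[-0.181, 0.46, 0], 0.75], [[-0.181, 0.46, 0], 0.75]])

```text
time: 8.4
tool_pos: [0.4566, 0.2877, 0.0826]
tool_rot: [-3.141, 0.001, 2.529]
contact_force: [0.2, -3.1, 1.6]
opening: 0.0094
grip_force: 15.1
```

```bash
python3 - <<'E'
from cell import robot
from h import *
import cv2
sc=robot.read_camera("side");s=sc["pixels"][150:220,315:395,::-1]
cv2.imwrite("pics/a5.png",cv2.resize(s,None,fx=8,fy=8,interpolation=cv2.INTER_LANCZOS4))
st=robot.observe();p=st['tool_pos'];d=p[:2]-[.4896,.2638]
print(p,st['tool_rot'],st['contact_force'],st['torque'],st['opening'],np.degrees(np.arctan2(d[1],d[0]))%360,np.hypot(*d))
E
```

```text
[0.45657508 0.28759495 0.08258627] [-3.14129013e+00  6.93494644e-04  2.53082135e+00] [ 1.08242483 -1.96991972  0.77884061] [-0.52762094 -0.34888046 -0.1141336 ] 0.009538484578964702 144.22668717747314 0.040704365225078545
```

View pics/a5.png

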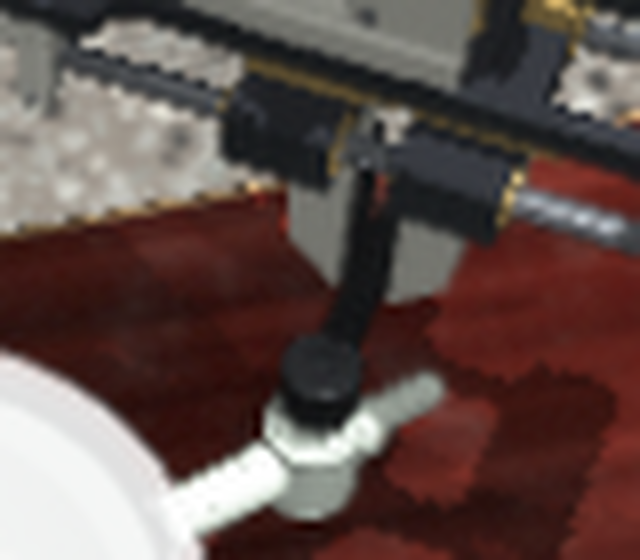

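The lever is held between the fingers at about (355,280) in the crop and turns smoothly.

Emit:
step_arm(motion=[[[-0.008, 0.1, 0], 0.15], [[-0.03, 0.2, 0], 0.3], [[-0.067, 0.294, 0], 0.45], [[-0.118, 0.381, 0], 0.6], [[-0.142, 0.414, 0], 0.66], [[-0.142, 0.414, 0], 0.66]])

```text
time: 9.2
tool_pos: [0.4764, 0.3018, 0.0824]
tool_rot: [-3.138, 0.002, 1.871]
contact_force: [-3.2, -7.1, 4.7]
opening: 0.0097
grip_force: 15.0
```

Emit:
step_arm(motion=[[[0, 0.02, 0], 0.03], [[-0.001, 0.04, 0], 0.06], [[-0.001, 0.04, 0], 0.06]])

```text
time: 9.57
tool_pos: [0.4767, 0.3018, 0.0822]
tool_rot: [-3.134, 0.003, 1.812]
contact_force: [-9.1, -8.5, 7.8]
opening: 0.01
grip_force: 15.5
```

```bash
python3 - <<'E'
from cell import robot
from h import *
st=robot.observe();p=st['tool_pos'];d=p[:2]-[.4896,.2638]
print(p,st['tool_rot'],st['contact_force'],st['torque'],st['opening'],np.degrees(np.arctan2(d[1],d[0]))%360,np.hypot(*d))
E
```

```text
[0.47673086 0.30182141 0.08219208] [-3.13376595e+00  2.89410372e-03  1.81169174e+00] [-9.07125262 -8.51544591  7.76623581] [-1.59784252  1.36683217  0.29651269] 0.010021906225399465 108.69947029058147 0.04014028147490163
```

The lever has reached its stop: commanding further only raised the force, and it sits at about 108° against an expected 107°. I'll release, rise and move above the knob.

Emit:
step_arm(motion=[[[0, 0, 0], 0], [[0, 0, 0], 0], [[0, 0, 0], 0], [[0, 0, 0], 0], [[0, 0, 0], 0], [[0, 0, -0.5], 0], [[0, 0, -1.2], 0], [[0, 0, -2.0], 0], [[0, 0, -2.0], 0]], hand=110)

```text
time: 10.7
tool_pos: [0.4819, 0.3051, 0.2068]
tool_rot: [3.133, -0.002, 1.808]
contact_force: [-0.0, 0.3, -0.6]
opening: 0.0523
grip_force: 0.0
```

```bash
python3 - <<'E'
from cell import robot
from h import *
import cv2
st=robot.observe();print(st['tool_pos'],st['tool_rot'],st['contact_force'],st['opening'])
for z in(.2,):print(units(st,(.528,.1396,z),np.radians(104)))
sc=robot.read_camera("side");g=sc["pixels"].max(2)[150:220,315:395]
m=(g<60).astype(np.uint8);n,l,S,C=cv2.connectedComponentsWithStats(m)
for i in range(1,n):
    if S[i,4]>15: print(S[i]+[315,150,0,0,0],C[i]+[315,150])
v=np.array([.4896,.2638,.1]);print(proj(sc,[v,*(v+.053*np.array([np.cos(a),np.sin(a),0]) for a in np.radians([107,115,125]))]))
E
```

```text
[0.48190811 0.30509792 0.20680248] [ 3.13314447e+00 -1.63657865e-03  1.80812447e+00] [-0.0140503   0.26397522 -0.62573891] 0.052297478575192784
[-2.862, 0.097, 0.11, -0.007]
[381 150   7   6  25] [384.4  152.08]
[315 178  63  30 831] [346.25872443 192.17448857]
[341 213  28   7 130] [355.45384615 216.58461538]
[[353.97084204 196.55040419]
 [375.62290834 185.80964696]
 [373.44313216 183.36108749]
 [370.21836847 180.67843686]]
```

Emit:
step_arm(motion=[[[-0.9, 0.03, 0], 0], [[-1.8, 0.06, 0], 0], [[-2.5, 0.09, 0], 0], [[-2.86, 0.1, 0], 0], [[-2.86, 0.1, 0.4], 0], [[-2.86, 0.1, 0.6], 0], [[-2.86, 0.1, 0.6], 0]], hand=70)

```text
time: 11.62
tool_pos: [0.525, 0.1388, 0.165]
tool_rot: [-3.138, -0.0, 1.808]
contact_force: [-0.2, -0.4, 0.1]
opening: 0.066
grip_force: 0.0
```

```bash
python3 - <<'E'
from cell import robot
from h import *
import cv2
st=robot.observe();print(st['tool_pos'],st['tool_rot'],st['contact_force'],st['opening'])
print(units(st,(.528,.1396,.116),np.radians(104)))
sc=robot.read_camera("side")
cv2.imwrite("pics/a6.png",cv2.resize(sc["pixels"][120:280,235:395,::-1],None,fx=3.7,fy=3.7,interpolation=cv2.INTER_CUBIC))
R=Ro.from_euler('xyz',st['tool_rot']).as_matrix()
for o in(0,.01,.02,.03):
  c=st['tool_pos']+R[:,2]*.017+[0,0,o]; print(o,((proj(sc,[c+R[:,1]*e for e in(-.036,.036)])-[235,120])*3.7).round().tolist())
E
```

```text
[0.52500679 0.13880289 0.16504231] [-3.13807754e+00 -3.83928227e-04  1.80822132e+00] [-0.23275347 -0.41242176  0.06996351] 0.06600048223850219
[0.001, 0.054, 0.817, -0.007]
0 [[199.0, 281.0], [260.0, 389.0]]
0.01 [[198.0, 270.0], [260.0, 379.0]]
0.02 [[197.0, 259.0], [260.0, 369.0]]
0.03 [[196.0, 248.0], [259.0, 358.0]]
```

View pics/a6.png

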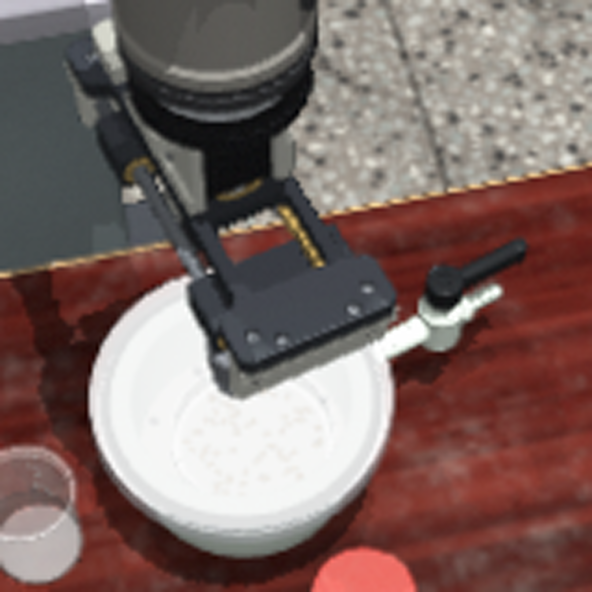

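The lever, hub (443,285) to tip (520,245), now lies over and in line with the spout. The fingers hide behind the gripper body, so I'll use the body corners at (240,393) and (393,335) to check the height.

```bash
python3 - <<'E'
from cell import robot
from h import *
st=robot.observe();sc=robot.read_camera("side");R=Ro.from_euler('xyz',st['tool_rot']).as_matrix()
for sg in(1,-1):
 for o in(0,.01,.02,.03):
  c=st['tool_pos']-R[:,2]*.049+[0,0,o]; print(sg,o,((proj(sc,[c+sg*R[:,1]*.095+R[:,0]*e for e in(-.0375,.0375)])-[235,120])*3.7).round().tolist())
E
```

```text
1 0 [[242.0, 451.0], [390.0, 386.0]]
1 0.01 [[241.0, 440.0], [391.0, 374.0]]
1 0.02 [[240.0, 430.0], [392.0, 363.0]]
1 0.03 [[240.0, 418.0], [393.0, 351.0]]
-1 0 [[73.0, 145.0], [211.0, 92.0]]
-1 0.01 [[71.0, 132.0], [210.0, 78.0]]
-1 0.02 [[68.0, 119.0], [209.0, 65.0]]
-1 0.03 [[66.0, 106.0], [208.0, 51.0]]
```

Emit:
step_arm(motion=[[[0, 0.054, 0.3], 0], [[0, 0.054, 0.55], 0], [[0, 0.054, 0.7], 0], [[0, 0.054, 0.7], 0]])

```text
time: 12.22
tool_pos: [0.5288, 0.1394, 0.124]
tool_rot: [-3.14, -0.0, 1.808]
contact_force: [0.3, -0.3, 0.3]
opening: 0.0667
grip_force: 0.0
```

Emit:
step_arm(motion=[[[0, 0, 0.06], 0], [[0, 0, 0.12], 0], [[0, 0, 0.12], 0]])

```text
time: 12.6
tool_pos: [0.5291, 0.1394, 0.1173]
tool_rot: [-3.141, 0.0, 1.808]
contact_force: [-0.0, 0.5, 0.2]
opening: 0.0671
grip_force: 0.0
```

Emit:
step_arm(motion=[[[0, 0, 0.05], 0], [[0, 0, 0.05], 0]])

```text
time: 12.85
tool_pos: [0.529, 0.1394, 0.1142]
tool_rot: [-3.141, 0.0, 1.808]
contact_force: [-0.3, 0.0, 0.0]
opening: 0.0668
grip_force: 0.0
```

Emit:
step_arm(motion=[[[0, 0, 0.05], 0], [[0, 0, 0.05], 0]])

```text
time: 13.1
tool_pos: [0.529, 0.1394, 0.1111]
tool_rot: [-3.141, 0.0, 1.808]
contact_force: [0.5, -1.2, 0.8]
opening: 0.0665
grip_force: 0.0
```

Emit:
step_arm(motion=[[[0, 0, 0], 0], [[0, 0, 0], 0], [[0, 0, 0], 0], [[0, 0, 0], 0], [[0, 0, 0], 0], [[0, 0, 0], 0]], hand=255, squeeze=45)

```text
time: 13.85
tool_pos: [0.5287, 0.1394, 0.1114]
tool_rot: [-3.141, 0.0, 1.808]
contact_force: [-2.9, -0.6, 2.0]
opening: 0.033
grip_force: 45.0
```

The knob is gripped at 33 mm with 45 N. I'll pull straight up slowly.

Emit:
step_arm(motion=[[[0, 0, -0.02], 0], [[0, 0, -0.04], 0], [[0, 0, -0.06], 0], [[0, 0, -0.06], 0]], squeeze=50)

```text
time: 14.35
tool_pos: [0.5285, 0.1394, 0.1144]
tool_rot: [-3.14, -0.0, 1.808]
contact_force: [-2.2, -0.1, -9.8]
opening: 0.0331
grip_force: 50.0
```

Emit:
step_arm(motion=[[[0, 0, -0.02], 0], [[0, 0, -0.04], 0], [[0, 0, -0.06], 0], [[0, 0, -0.06], 0]])

```text
time: 14.85
tool_pos: [0.5297, 0.1395, 0.1198]
tool_rot: [3.14, 0.0, 1.808]
contact_force: [-4.2, -1.0, 2.3]
opening: 0.0333
grip_force: 50.0
```

Emit:
step_arm(motion=[[[0, 0, -0.04], 0], [[0, 0, -0.08], 0], [[0, 0, -0.1], 0], [[0, 0, -0.1], 0], [[0, 0, -0.1], 0]])

```text
time: 15.48
tool_pos: [0.5293, 0.1394, 0.1245]
tool_rot: [3.141, 0.0, 1.808]
contact_force: [-1.1, -0.6, -3.6]
opening: 0.033
grip_force: 50.0
```

```bash
python3 - <<'E'
from cell import robot
from h import *
import cv2
st=robot.observe();print({k:np.round(v,4) for k,v in st.items()})
sc=robot.read_camera("side");cv2.imwrite("pics/a7.png",cv2.resize(sc["pixels"][120:280,235:395,::-1],None,fx=3.7,fy=3.7,interpolation=cv2.INTER_CUBIC))
o=cv2.imread("pics/a6.png");n=cv2.imread("pics/a7.png");cv2.imwrite("pics/cmp.png",np.hstack([o[240:,80:470],n[240:,80:470]]))
E
```

```text
{'time': np.float64(15.475), 'qpos': array([ 1.1760e-01,  4.6580e-01,  1.5880e+00, -1.0000e-04,  1.0876e+00,
       -1.1930e-01]), 'qvel': array([ 0.0007, -0.0006,  0.0008,  0.0006,  0.0029,  0.0003]), 'joint_efforts': array([-1.90000e-03, -4.89455e+01, -2.31479e+01,  7.24000e-02,
        3.31000e-02,  2.00000e-04]), 'tool_pos': array([0.5293, 0.1394, 0.1245]), 'tool_rot': array([3.1413e+00, 1.0000e-04, 1.8077e+00]), 'contact_force': array([-1.0856, -0.5861, -3.6222]), 'torque': array([-0.0439, -0.0751,  0.0217]), 'grip_force': np.float64(49.999), 'opening': np.float64(0.033)}
```

View pics/cmp.png

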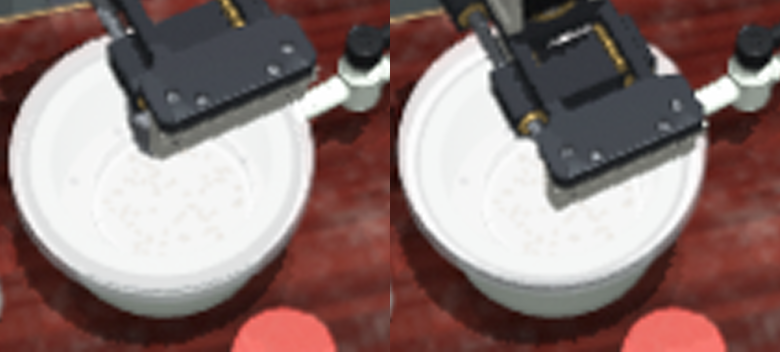

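The lid has come free: its near rim rose from about row 295 to 286 in the crop, and the force equals its weight. I'll lift about 7 mm more and measure the rise.

Emit:
step_arm(motion=[[[0, 0, -0.04], 0], [[0, 0, -0.08], 0], [[0, 0, -0.115], 0], [[0, 0, -0.115], 0], [[0, 0, -0.115], 0]])

```text
time: 16.15
tool_pos: [0.5291, 0.1394, 0.1315]
tool_rot: [-3.142, 0.0, 1.808]
contact_force: [0.9, -0.1, -3.2]
opening: 0.0328
grip_force: 50.0
```

```bash
python3 - <<'E'
from cell import robot
from h import *
import cv2
st=robot.observe();print(st['tool_pos'],st['tool_rot'],st['contact_force'],st['opening'])
sc=robot.read_camera("side");im=sc["pixels"][:,:,::-1]
cv2.imwrite("pics/a8.png",cv2.resize(im[120:280,235:395],None,fx=3.7,fy=3.7,interpolation=cv2.INTER_CUBIC))
o=cv2.imread("pics/a6.png").astype(int);m=cv2.imread("pics/a7.png").astype(int);n=cv2.imread("pics/a8.png").astype(int)
# rim/rear-edge features: vertical shift of the near lid band by template match (columns 150-330)
for name,b in(("mid",m),("now",n)):
  for cx in(150,190,240,290):
    T=o[490:545,cx-20:cx+20].astype(np.uint8);W=b[430:575,cx-20:cx+20].astype(np.uint8)
    r=cv2.matchTemplate(W,T,cv2.TM_CCOEFF_NORMED);k=int(r.argmax());print(name,cx,k-60,round(float(r.max()),3))
# predicted px shift of near rim for given lifts, left rim edge too
c=np.array([.528,.1396]);vd=np.array(sc["xyz"])[:2]-c;vd/=np.hypot(*vd)
for l in(0,.01,.02,.025):
  print(l,((proj(sc,[[*(c+.082*vd),.078+l]])-[235,120])*3.7).round(1).tolist())
# left-most/right-most extents of white along rows in top image
t=robot.read_camera("top")["pixels"];cv2.imwrite("pics/t8.png",t[:,:,::-1])
for r in(250,265,280,295):
  g=t[r,260:420].astype(int);w=np.where(g.min(1)>120)[0]+260;print(r,w.min(),w.max())
o0=cv2.imread("pics/top0.png")
for r in(250,265,280,295):
  g=o0[r,260:420].astype(int);w=np.where(g.min(1)>120)[0]+260;print(r,w.min(),w.max())
E
```

```text
[0.52913759 0.13942913 0.13148554] [-3.14154496e+00  9.01904555e-05  1.80779933e+00] [ 0.91420096 -0.1129911  -3.24007294] 0.032847956413275294
mid 150 -8 0.981
mid 190 -11 0.948
mid 240 -6 0.965
mid 290 -10 0.962
now 150 -14 0.958
now 190 -18 0.913
now 240 -12 0.969
now 290 -16 0.932
0 [[243.6, 543.0]]
0.01 [[243.1, 534.9]]
0.02 [[242.7, 526.7]]
0.025 [[242.4, 522.5]]
250 275 411
265 277 417
280 281 415
295 266 419
250 288 370
265 282 417
280 280 403
295 266 375
```

Emit:
step_arm(motion=[[[0, 0, -0.015], 0], [[0, 0, -0.015], 0], [[0, 0, -0.015], 0], [[0, 0, -0.015], 0], [[0, 0, -0.015], 0], [[0, 0, -0.015], 0]])

```text
time: 17.0
tool_pos: [0.5292, 0.1394, 0.1324]
tool_rot: [-3.142, 0.0, 1.808]
contact_force: [0.0, 0.5, -3.3]
opening: 0.0329
grip_force: 50.0
```

```bash
python3 -c "
from cell import robot
s=robot.observe();print(s['tool_pos'],s['contact_force'],s['opening'],s['grip_force']);print(robot.hand_in())"
```

```text
[0.52918663 0.1394427  0.13237455] [ 0.03790355  0.51438605 -3.27448488] 0.03289516132310267 49.99912083148956
the job is handed in; nothing more can be done
None
```

I handed the job in at 17 s of the 48 s: the vent lever is at its open stop in line with the spout, and the freed lid is still gripped by its knob, held level and centred about 2 cm above its seat (19–21 mm by camera and arm reading); no verdict came back.

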